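Seat the cuvette holder on its three-ball stage

TASK

Take the cuvette-holder plate out of the white tray and seat it fully home on the three balls of the sample stage between the lamp and the detector, narrow end over the single ball, pressed down past the two spring rollers so that they snap over its edges and pull it down. Keep it level, feel your way down without forcing or dropping it, and let go, leaving everything else where it stands.

Things in the scene. Friction and masses are not known exactly. Their poses are not given: they have to be found in the camera images.
- plate: Cuvette-holder plate, bare aluminium, about 0.38 kg. From above: a broad part 60 long (x -40 to 20), 90 wide, stepping to a tongue 40 long, 32 wide (x 20 to 60); slab from z 9.5 to 21.5 mm. Origin: under the black block's centre, at the level of the feet's undersides; x along the tongue, z up. It stands in the tray on three feet, steel vee blocks, at (48, 0), (-24, 26), (-24, -26) mm
- block_top (a point): Centre of the top of the black upright block on the plate (69.5 mm above the plate's origin): 30 x 30 x 48 mm, faces square to the plate's x and y, 13 mm square cuvette well in its top. Grip the plate by it
- nose (a point): Middle of the tongue's outer end, on the plate's top face: (60, 0, 21.5) mm in the plate's frame
- vee (a point): Underside of the tongue's foot, (48, 0, 0) mm in the plate's frame. Each foot is 9.5 mm tall with a vee groove that points to the plate's origin; its mouth takes a ball up to 7 mm off-centre; seated, the ball's centre is 2 mm above the foot's underside
- ridge (a point): Ridge of the plate's +y side edge, (0, 45, 15.5) mm in the plate's frame. Both long side edges of the broad part are bevelled 45 degrees above and below, to ridges at y = +45 and -45 mm, where the spring rollers take hold
- bench: Black optical breadboard, 220 (x) x 330 (y) x 12 mm, fixed. Origin: its underside, below the sample stage's centre; z up. The stage, an aluminium platform on a column, carries three 12 mm steel balls at x, y = (48, 0), (-24, 26), (-24, -26) mm: seated, the plate's origin is over the bench's origin and its x and y run the same way (tongue to the bench's +x)
- column (a point): Foot of the stage's column, on top of the breadboard, below the stage's centre. The stage's height is locked but NOT measured, and differs each time: seated, the plate's origin is somewhere from 63 to 101 mm above the bench's origin. Find it by touch: the ridges meet the spring rollers about 7.5 mm above home, the balls bear at home
- clamp_left (a joint): Angle (rad, outward) of the sprung roller arm at the stage's +y edge: 0 empty, to 0.11 as a ridge passes, 0.03 with the plate home. Steel roller, radius 3.5, at x 0, y 45 mm, centre 18 mm above the seated plate's origin. Spreading both arms takes up to 17 N down on the plate; it fades, and from 3 mm above home down the rollers pull the plate down and central, with about 11 N
- clamp_right (a joint): The same arm at the stage's -y edge (y -45 mm). The arms stand at |y| 41 to 66 mm and rise to 9 mm above the seated plate's top face
- lamp (a point): Upper centre of the black finned lamp head on the breadboard at y -134 mm, 162 mm above the bench's origin. It is 60 x 52 mm in plan (|y| 108 to 160), 165 tall, with a slit hood to |y| = 90 mm
- detector (a point): The same point of the grey detector head, alike in size, at y +134 mm
- tray: White plastic tray, 270 (x) x 250 (y) mm, walls 42 mm high and 5 mm thick with a rim 10 mm wider, floor 5 mm; fixed. Origin: centre of its underside. The plate stands on its floor
- vial: Capped sample vial, 20 mm across, 48 tall, standing in the tray. Origin: centre of its underside
- driver: Screwdriver, 130 mm long, lying on the breadboard along its robot-side edge (x = -86 mm there). Origin: on it, midway
- beaker: Glass beaker, 64 mm across, 75 tall. Origin: centre of its underside
- jar: White reagent jar, 68 mm across, 85 tall. Origin: centre of its underside
- flask: Drinking bottle with a green cap, 72 mm across, 170 tall. Origin: centre of its underside
- rack: White cuvette rack, 50 x 130 x 30 mm, with three clear cuvettes to 55 mm. Origin: centre of its underside
There are look-alikes about, which are no part of the job. Several things have the shape of the plate; the one meant has the colours described above.

How it is judged:
On the way, in this order (a step that is already met when the one before it is completed fails the run):
1. the plate is lifted out of the tray (z of plate in the frame of tray above 0.05 m), for 0.2 s.
2. the plate is home on the balls with both rollers over its edges, and let go (horizontal distance between plate and bench below 0.002 m and x of nose in the frame of bench above 0.05 m and angle between the x axis of plate and the x axis of bench, either way round below 0.03 rad and angle between plate's own z axis and vertical below 0.02 rad and value of joint clamp_left between 0.01 and 0.075 rad and value of joint clamp_right between 0.01 and 0.075 rad and contact force between the fingers and plate below 0.2 N), for 0.3 s.
At the end, for the whole second after the job is handed in: The plate sits fully home on the three balls, tongue over the single ball: within 2 mm in plan, 0.03 rad in turn and 0.02 rad in tilt of the bench, both roller arms closed over its edges (0.01 to 0.075 rad) and pressing it on the stage; at rest and released (all of step 2 and contact force between plate and bench above 5 N and linear speed of plate below 0.01 m/s); the robot touches nothing.
It fails at once if the plate is forced: more than 65 N between it and the stage (springs included) (contact force between plate and bench above 65 N).
It fails at once if the plate is dropped (falls freely, faster than 0.25 m/s) (contact force between plate and anything else below 0.05 N and linear speed of plate above 0.25 m/s).
It fails at once if the plate is tipped by more than 0.35 rad (angle between plate's own z axis and vertical above 0.35 rad).
It fails at once if the robot leans on the stage or the optical heads (over 8 N) (contact force between any of the fingers, the arm and bench above 8 N).
It fails at once if a bystander is moved by more than 25 mm or knocked over (distance of any of vial, driver, beaker, jar, flask, rack from where it was at the start of the episode above 0.025 m or angle between any of vial, beaker, jar, flask, rack's own z axis and vertical above 0.5 rad).
It also fails if it takes over 50 s, if anything falls off the work surface, if the arm or the gripper's body presses on something with over 40 N, if the wrist force passes 120 N, or if a joint passes its speed limit or range.

ROBOT

A 6-joint arm with a two-finger parallel gripper is mounted at the origin on the work surface. World frame = base frame: x ahead of the robot, y to its left, z up, the work surface at z = 0. Lengths are in m, angles in rad, forces in N, time in s.
With the tool pointing down it reaches from about 0.4 to 0.825 m from the base axis. Payload 7 kg.
Tool frame: the origin (TCP) lies on the centre line of the jaws, within the pads' length; the fingertips stand 11 mm ahead of it and the grasp point (between the pads) lies 8 mm behind it; z points along the fingers, y is the direction in which the jaws open and shut (so a half turn about z gives the same grasp; the last joint's range is limited). The gripper opens to 88 mm and grips with 3 to 60 N. Pads are 19 mm wide; open, the fingers measure 130 mm over their backs; the gripper's body (78 mm by 193 mm) begins 47 mm behind the grasp point.
Start: joints at [-1.012, 0.359, 0.012, 0, -1.224, -0.288], TCP at [0.181, -0.65, 0.238] pointing down, gripper open.
Joint ranges: [-3.07, 3.07], [-1.43, 2.12], [-1.02, 1.25], [-3.03, 1.67], [-3.05, -0], [-3.03, 3.03]. Speed limits (rad/s): [2.39, 2.39, 3.01, 3.14, 3.14, 3.14].

INTERFACE

Orientations are given as [roll, pitch, yaw] about the fixed x, y, z axes, in that order (R = Rz(yaw) Ry(pitch) Rx(roll)).
In Python, from station import * gives the robot as it stands.
- The arm moves only by the tool play_rows, never from a script. Its argument "targets" is a list of rows, each a list of 7 numbers: the turn, a rotation vector about the world's x, y, z in rad, then the shift along the world's x, y, z in m, then the opening, from 0 (shut) to 1 (fully open). A call has 1 to 12 rows; each row shifts and turns the pose as measured when the row begins; what a row does not reach is not made up. A row lasts 1/8 s, in which the tool goes at most 62.5 mm and 10.7 degrees, less where a joint would pass 70% of its speed; a pose out of reach is approached as far as the arm can. A call is refused whole if a number of a shift passes 0.0625 or a number of a turn 0.188, either way. A call with a gripper value outside its range is refused whole. The fingers move at their own pace and stop on an object; "grip_force" is the grip in N (left out, the last holds). Time passes only in rows, so rows that do not move let the fingers close. It gives the time, the measured TCP pose, the force and the opening at its end, in the units of the state.
- get_state(): the state, without advancing time (a new reading comes with each control period).
- grab_frame(name): name is "side" or "top"; returns (picture, depth): 400x640x3 uint8, blue, green, red; 400x640 float32, m along the optical axis (not along the pixel's ray), 0 where there is no reading.
- camera_params(name): a dict with "camera_matrix" (3x3 intrinsics, pixels), "extrinsics" (4x4, takes a point from world to camera coordinates). Camera axes: x right, y up, looking along -z (the intrinsics and any distortion apply to the point x, -y, -z); pixel columns grow to the right and rows downward; lengths in m; the calibration is good to about 2 mm. A picture is of the moment at which its call begins. camera_params takes no time and is no camera call.
- job_done(): hands the job in, once; it reports no verdict.
The state is a dict: "t": time; "q": joint angles; "qd": joint speeds; "joint_efforts": joint torques, N m; "eef_pos": TCP position; "ee_rot": TCP orientation; "force": force on the tool from outside, world axes, zero at the start; "moment": the same for the moment, N m; "width": finger opening in m.
Only numpy, scipy, OpenCV 4.12 (cv2) and the standard library are available. Lean on these libraries where they do the work, as an engineer would, in place of code of your own. Each camera call takes 0.05 s, during which the arm holds its last target.

## Working session

There is one attempt and no reset: what is moved stays moved. The work goes in short steps, Python scripts to look and compute and a tool call to move; the robot and the scene stay as the last step left them, time stands still between calls to the robot, and variables do not carry over. Pictures are saved under pics/ and viewed, and the job is handed in when it is done.

Besides the shell and the picture viewer there is one more tool, called after "Request:" as name(argument=value, ...) on one line, values as JSON. play_rows: Moves the arm, as the interface text tells. Its arguments: {"type":"object","properties":{"targets":{"type":"array","items":{"type":"array","items":{"type":"number"}}},"grip_force":{"type":"number"}},"required":["targets"]}

```bash
ls; mkdir -p pics; python3 - <<'E'
from station import *
import cv2,numpy as np
s=get_state();print(s)
for n in("side","top"):
    p,d=grab_frame(n);cv2.imwrite(f"pics/{n}0.png",p);np.savez(f"{n}0.npz",p=p,d=d)
    c=camera_params(n);print(n,c)
E
```

```text
pics
{'t': 0.0, 'q': array([-1.01186930e+00,  3.59377327e-01,  1.10964072e-02, -3.66573682e-04,
       -1.22407047e+00, -2.88091828e-01]), 'qd': array([-2.11419632e-03,  1.24405021e-04, -1.08518253e-03, -2.88548034e-04,
        7.44459893e-06, -1.64740084e-04]), 'joint_efforts': array([-1.21117257e-03, -5.82717526e+01,  2.93045640e+01,  6.99696332e+00,
        6.82184284e-03, -1.43486518e-04]), 'eef_pos': array([ 0.18045034, -0.64996935,  0.23664222]), 'ee_rot': array([ 3.14000376e+00, -1.11471323e-04, -2.87088220e+00]), 'force': array([ 0.35561883, -0.19276107, -0.33581427]), 'moment': array([-0.00223825,  0.01198956,  0.00618385]), 'width': 0.08765635145352901}
side {'camera_matrix': array([[370.80410837,   0.        , 308.22089158],
       [  0.        , 370.80410837, 197.31718162],
       [  0.        ,   0.        ,   1.        ]]), 'extrinsics': array([[-0.71924328, -0.69455184, -0.0169366 ,  0.39313607],
       [ 0.40374521, -0.43768878,  0.80337932, -0.3171851 ],
       [-0.56540155,  0.57098711,  0.59522669, -0.79632352],
       [ 0.        ,  0.        ,  0.        ,  1.        ]])}
top {'camera_matrix': array([[375.82277969,   0.        , 315.86893603],
       [  0.        , 375.82277969, 199.50175324],
       [  0.        ,   0.        ,   1.        ]]), 'extrinsics': array([[ 0.01596018, -0.99982759, -0.00948966,  0.01023968],
       [ 0.98913417,  0.01440082,  0.14630859, -0.52401037],
       [-0.1461467 , -0.01172166,  0.98919348, -1.07450141],
       [ 0.        ,  0.        ,  0.        ,  1.        ]])}
```

View pics/top0.png

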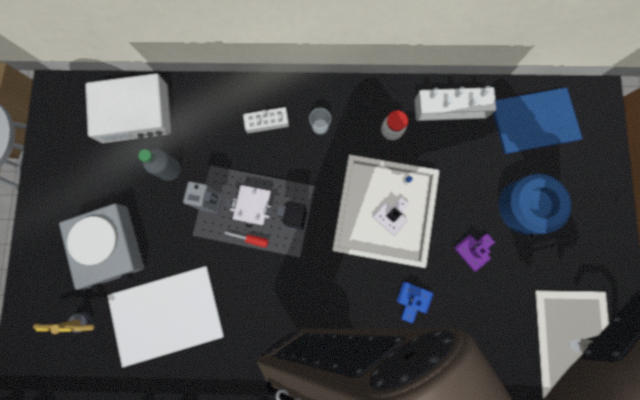

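View pics/side0.png

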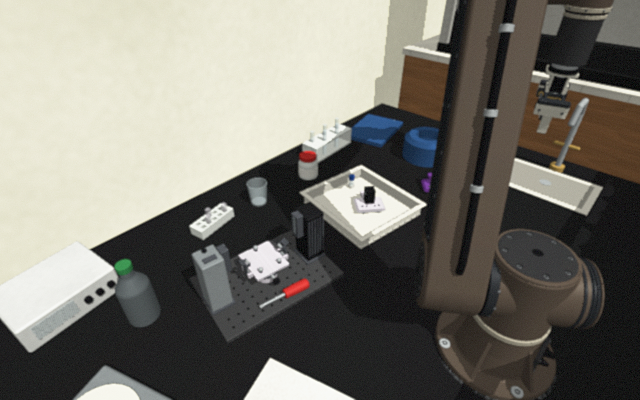

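Candidates in the top view are the aluminium plate with the black block in the tray (395,213), a blue look-alike (414,300), a purple one (476,250), and the stage platform (252,204). I choose the one in the tray. Next I check it in close crops.

```bash
cat > h.py <<'E'
from station import *
import cv2,numpy as np
def ray(n,u,v):
    c=camera_params(n);K=c["camera_matrix"];E=c["extrinsics"];R=E[:3,:3];t=E[:3,3]
    d=np.array([(u-K[0,2])/K[0,0],-(v-K[1,2])/K[1,1],-1.0])
    return -R.T@t,R.T@d
def onz(n,u,v,z):
    o,d=ray(n,u,v);return o+d*(z-o[2])/d[2]
def proj(n,P):
    c=camera_params(n);K=c["camera_matrix"];E=c["extrinsics"]
    p=E[:3,:3]@np.asarray(P,float)+E[:3,3];return np.array([K[0,2]-K[0,0]*p[0]/p[2],K[1,2]+K[1,1]*p[1]/p[2]]),-p[2]
def cloud(n,d):
    c=camera_params(n);K=c["camera_matrix"];E=c["extrinsics"]
    v,u=np.mgrid[:400,:640]
    p=np.stack([(u-K[0,2])/K[0,0]*d,-(v-K[1,2])/K[1,1]*d,-d],-1)
    return (p-E[:3,3])@E[:3,:3]
def tri(a,b):
    (o1,d1),(o2,d2)=a,b
    A=np.stack([d1,-d2],1);s=np.linalg.lstsq(A,o2-o1,rcond=None)[0]
    p,q=o1+d1*s[0],o2+d2*s[1];return (p+q)/2,np.linalg.norm(p-q)
E
python3 - <<'E'
import cv2
a=cv2.imread("pics/top0.png");b=cv2.imread("pics/side0.png")
f=lambda i,x0,y0,x1,y1,k:cv2.resize(i[y0:y1,x0:x1],None,fx=k,fy=k,interpolation=cv2.INTER_CUBIC)
cv2.imwrite("pics/t_plate.png",f(a,355,175,435,245,8))
cv2.imwrite("pics/t_stage.png",f(a,180,160,320,260,5.5))
cv2.imwrite("pics/s_plate.png",f(b,330,160,430,230,8))
cv2.imwrite("pics/s_stage.png",f(b,180,190,350,340,4))
E
```

```text
(no output)
```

View pics/t_plate.png

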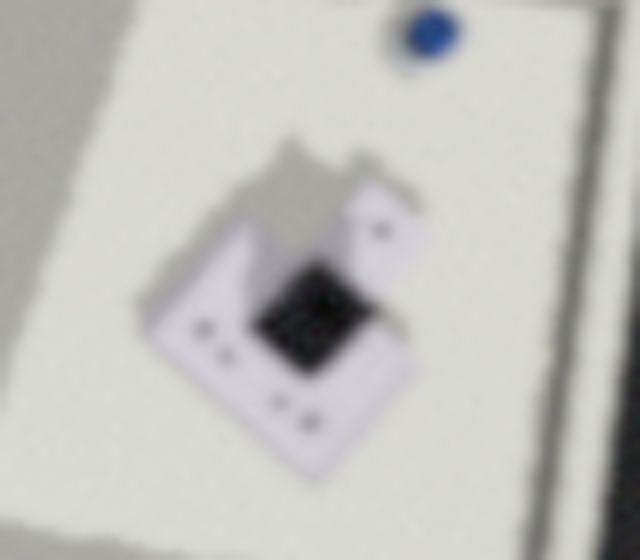

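View pics/t_stage.png

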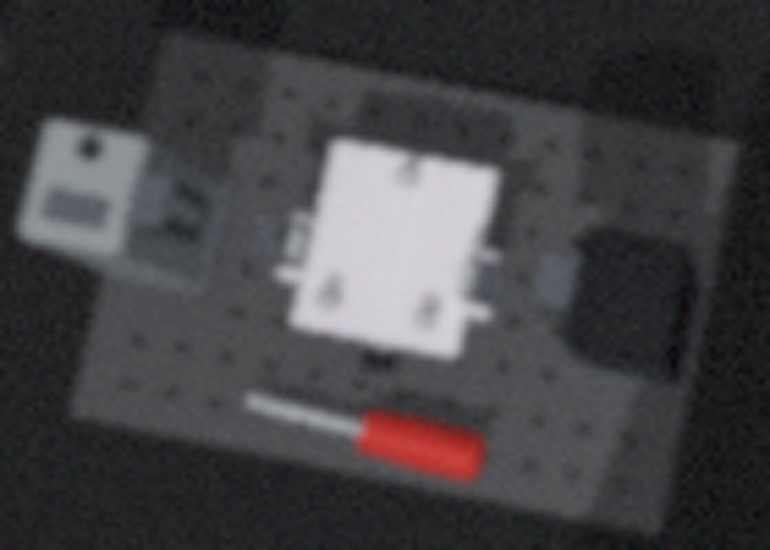

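View pics/s_plate.png

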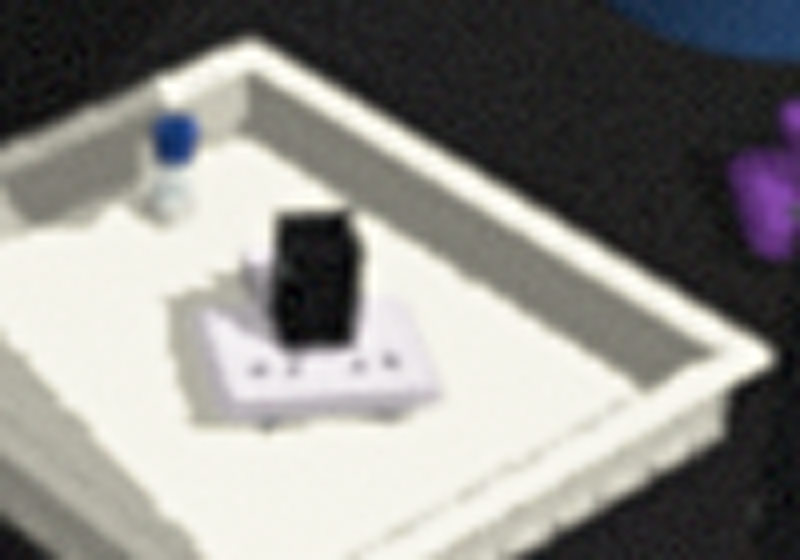

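View pics/s_stage.png

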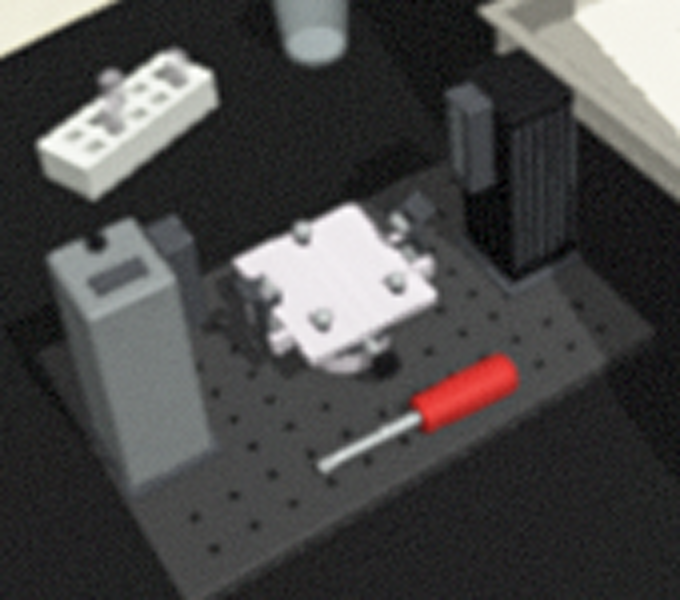

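The crop confirms the plate: bare aluminium with a black block, tongue pointing up-right in the top view. The stage's single ball is on the far side (crop 410,170), the detector is on the left and the lamp on the right. Now I measure.

```bash
python3 - <<'E'
from h import *
p=np.load("top0.npz");img,d=p["p"],p["d"];C=cloud("top",d)
g=cv2.cvtColor(img,6)
# block
m=((g<60)).astype(np.uint8);mm=np.zeros_like(m);mm[195:230,380:410]=m[195:230,380:410]
c=max(cv2.findContours(mm,0,1)[0],key=cv2.contourArea)
(r)=cv2.minAreaRect(c);bp=cv2.boxPoints(r);print("block rect",r)
print("z at block",np.round(C[210:218,390:398,2].mean(),4),"tray floor",np.median(C[180:190,385:400,2]))
for b in bp:print(np.round(onz("top",*b,.0745),4))
print("ctr",onz("top",*r[0],.0745))
# plate points: lilac (b>g)
i=img.astype(int)
m=(((i[...,0]-i[...,1])>5)&(g>150)).astype(np.uint8);mm=np.zeros_like(m);mm[185:245,365:415]=m[185:245,365:415]
print("z plate",np.median(C[...,2][mm>0]))
c=max(cv2.findContours(mm,0,1)[0],key=cv2.contourArea)
P=np.array([onz("top",u,v,.0265)[:2] for u,v in c[:,0]])
r2=cv2.minAreaRect((P*1000).astype(np.float32));print("plate",r2,cv2.boxPoints(r2))
vis=img.copy();cv2.drawContours(vis,[c],-1,(0,0,255),1)
cv2.imwrite("pics/v1.png",cv2.resize(vis[185:245,365:425],None,fx=8,fy=8,interpolation=0))
# bench
z=C[...,2]
for nm,(x0,y0,x1,y1) in dict(stage=(238,190,265,218),board=(200,225,225,243),lamp=(288,205,302,222),det=(187,186,203,203)).items():
    print(nm,np.round(np.percentile(z[y0:y1,x0:x1],[5,50,95]),4))
for nm in("clamps",):
    print()
E
```

```text
block rect ((393.548828125, 214.4390411376953), (7.964861869812012, 10.30746841430664), 38.65980529785156)
z at block 0.0642 tray floor 0.00443029826442451
[ 0.4741 -0.1857  0.0745]
[ 0.4974 -0.2043  0.0745]
[ 0.4834 -0.2217  0.0745]
[ 0.4602 -0.2031  0.0745]
ctr [ 0.47878223 -0.20368985  0.0745    ]
z plate 0.025804915306039965
plate ((473.66595458984375, -200.51644897460938), (83.20207977294922, 57.346744537353516), 49.57529830932617) [[ 424.862   -213.5924 ]
 [ 468.5177  -250.77881]
 [ 522.4699  -187.44049]
 [ 478.8142  -150.25409]]
stage [0.059  0.0624 0.0744]
board [-0.0019  0.0105  0.0145]
lamp [0.1586 0.161  0.164 ]
det [0.158  0.1617 0.1659]
```

View pics/v1.png

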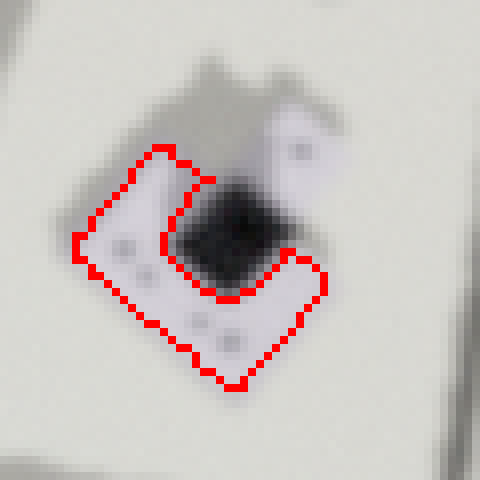

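```bash
python3 - <<'E'
from h import *
img=np.load("top0.npz")["p"]
k=8
def up(x0,y0,x1,y1):
    return cv2.resize(img[y0:y1,x0:x1].astype(np.float32),None,fx=k,fy=k,interpolation=cv2.INTER_CUBIC)
def px(c,x0,y0): return (c+.5)/k-.5+np.array([x0,y0])
U=up(360,180,430,245);D=cv2.GaussianBlur(U[...,0]-U[...,2],(0,0),4)
print("B-R pct",np.percentile(D,[5,25,50,75,90,95]))
m=(D>(9)).astype(np.uint8)*255
cv2.imwrite("pics/v2.png",np.vstack([cv2.convertScaleAbs(D,alpha=5),m])[:, :][::2,::2])
# breadboard
g=cv2.cvtColor(img,6);G=cv2.GaussianBlur(cv2.cvtColor(up(170,150,330,270).astype(np.uint8),6),(0,0),6)
cv2.imwrite("pics/v3.png",cv2.resize(cv2.convertScaleAbs(G,alpha=3),(800,600)))
E
```

```text
B-R pct [-6.51456771 -6.01201046 -5.52402329 -4.676337    3.79043362  4.36086013]
```

View pics/v2.png

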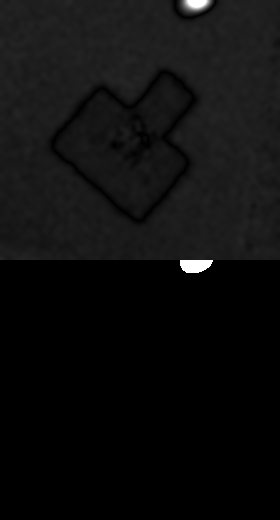

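View pics/v3.png

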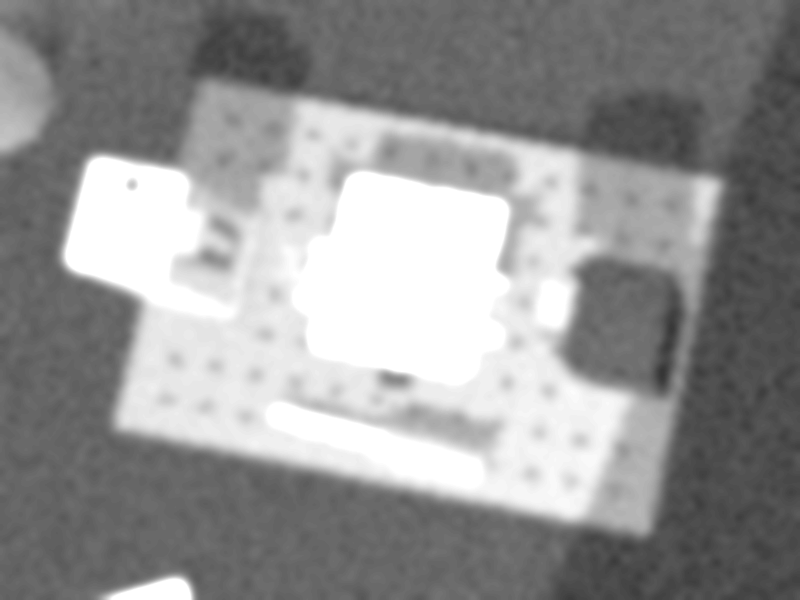

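```bash
python3 - <<'E'
from h import *
img=np.load("top0.npz")["p"];k=8
print("cam",onz("top",315,200,0),ray("top",0,0)[0],ray("side",0,0)[0])
def up(x0,y0,x1,y1):
    return cv2.resize(img[y0:y1,x0:x1].astype(np.float32),None,fx=k,fy=k,interpolation=cv2.INTER_CUBIC)
def px(c,x0,y0): return (c+.5)/k-.5+np.array([x0,y0])
U=up(360,180,430,245);D=cv2.GaussianBlur(U[...,0]-U[...,2],(0,0),4)
m=(D>-1).astype(np.uint8);m[:110]=0 if False else m[:110]
m[:60]=0
c=max(cv2.findContours(m,0,1)[0],key=cv2.contourArea)[:,0]
P=np.array([onz("top",*q,.022)[:2] for q in px(c,360,180)])*1000
ep=cv2.approxPolyDP(P.astype(np.float32)[:,None],5,True)[:,0];print("poly mm",np.round(ep,1))
# long edges
n=len(ep)
def fit(a,b,P):
    t=(b-a)/np.linalg.norm(b-a);nn=np.array([-t[1],t[0]]);s=(P-a)@t;h=(P-a)@nn;L=np.linalg.norm(b-a)
    S=P[(s>.15*L)&(s<.85*L)&(abs(h)<4)]
    if len(S)<5:return None
    vx,vy,x,y=cv2.fitLine(S.astype(np.float32),cv2.DIST_HUBER,0,.01,.01).ravel();return L,np.degrees(np.arctan2(vy,vx))%180,np.array([x,y]),np.array([vx,vy])
for i in range(n):
    f=fit(ep[i],ep[(i+1)%n],P);print(np.round(ep[i],1),f and (round(float(f[0]),1),round(float(f[1]),2)))
# breadboard
cr=np.array([[200,77],[722,178],[652,535],[113,430]])/5+[170,150]-.4
g=cv2.GaussianBlur(cv2.cvtColor(img,6),(0,0),.7).astype(np.float32)
L=[]
for i in range(4):
    a,b=cr[i],cr[(i+1)%4];t=(b-a)/np.linalg.norm(b-a);nn=np.array([-t[1],t[0]]);pts=[]
    for s in np.linspace(.06,.94,80):
        off=np.arange(-3.5,3.51,.1);q=(a+s*(b-a))+off[:,None]*nn
        pr=cv2.remap(g,q[:,0].astype(np.float32)[None],q[:,1].astype(np.float32)[None],1)[0]
        gr=np.gradient(cv2.GaussianBlur(pr[None],(0,0),5)[0])
        j=np.argmax(gr)
        if gr[j]>.25 and 3<j<len(off)-4:pts.append(q[j])
    pts=np.array([onz("top",*q,.012 )[:2] for q in pts])*1000
    f=cv2.fitLine(pts.astype(np.float32),cv2.DIST_HUBER,0,.01,.01).ravel();L.append(f)
    h=(pts-f[2:])@np.array([-f[1],f[0]]);print("edge",i,len(pts),"ang",np.degrees(np.arctan2(f[1],f[0]))%180,"mad",np.median(abs(h)))
C=[]
for i in range(4):
    a,b=L[i-1],L[i];s=np.linalg.solve(np.array([a[:2],-b[:2]]).T,b[2:]-a[2:]);C.append(a[2:]+s[0]*a[:2])
C=np.array(C);print(np.round(C,1),"ctr",C.mean(0),[np.linalg.norm(C[i]-C[i-1]) for i in range(4)])
E
```

```text
cam [0.52791224 0.02133224 0.        ] [0.3611183  0.00518915 1.13965418] [-0.03942011  0.58891548  0.73547135]
poly mm [[ 536.6 -237.2]
 [ 510.1 -211.4]
 [ 522.6 -185.4]
 [ 481.  -151.1]
 [ 423.6 -214.3]
 [ 466.8 -252.4]
 [ 487.5 -236. ]
 [ 516.5 -258.2]]
[ 536.6 -237.2] (37.0, 142.69)
[ 510.1 -211.4] (28.8, 49.4)
[ 522.6 -185.4] (53.9, 139.59)
[ 481.  -151.1] (85.4, 48.1)
[ 423.6 -214.3] (57.6, 139.79)
[ 466.8 -252.4] (26.4, 48.68)
[ 487.5 -236. ] (36.4, 139.75)
[ 516.5 -258.2] (29.1, 44.66)
edge 0 80 ang 79.55248 mad 0.27976357754116177
edge 1 80 ang 169.60867 mad 0.9334642922249254
edge 2 80 ang 79.58032 mad 0.20153670725108572
edge 3 59 ang 169.32507 mad 0.5107962798453997
[[630.9 348.5]
 [571.   24. ]
 [354.4  63.7]
 [414.3 389.4]] ctr [492.63773 206.41345] [np.float32(220.43451), np.float32(329.99338), np.float32(220.27203), np.float32(331.08438)]
```

```bash
cat >> h.py <<'E'
BC=np.array([.4926,.2064]);BY=np.radians(-10.43)
def bw(x,y,z=0):
    c,s=np.cos(BY),np.sin(BY);return np.array([BC[0]+c*x-s*y,BC[1]+s*x+c*y,z])
E
python3 - <<'E'
from h import *
S=[(255.6,247.9),(260.4,269.4),(278.9,260.4)];T=[(254.4,190.8),(239.9,213),(257.7,216.3)]
for s,t,b in zip(S,T,[(.048,0),(-.024,.026),(-.024,-.026)]):
    p,e=tri(ray("side",*s),ray("top",*t));print(np.round(p*1000,1),"gap",round(e*1000,1),"exp",np.round(bw(*b)[:2]*1000,1))
st=cv2.imread("pics/side0.png");tp=cv2.imread("pics/top0.png")
p=np.load("side0.npz");C=cloud("side",p["d"]);print("side depth stage z",np.percentile(C[248:270,248:280,2],[5,25,50,75,95]))
C2=cloud("top",np.load("top0.npz")["d"]);print("top depth stage z",np.percentile(C2[195:212,245:262,2],[5,25,50,75,95]))
# plate check overlay
o=np.array([.4815,-.2085]);a=np.radians(-40.5);ax=np.array([np.cos(a),np.sin(a)]);ay=np.array([-ax[1],ax[0]])
def w(x,y,z):return [*(o+ax*x+ay*y),z]
out=[]
for n,im,(x0,y0,x1,y1) in(("top",tp,(360,180,430,245)),("side",st,(340,170,410,230))):
    k=8;v=cv2.resize(im[y0:y1,x0:x1],None,fx=k,fy=k,interpolation=2)
    def dr(Q,c):
        q=np.array([proj(n,w(*P))[0] for P in Q]);q=((q-[x0,y0]+.5)*k-.5).astype(int);cv2.polylines(v,[q],True,c,1)
    dr([(sx*.015,sy*.015,.0745) for sx,sy in((1,1),(1,-1),(-1,-1),(-1,1))],(0,255,255))
    dr([(x,y,.0265) for x,y in((-.04,.041),(.02,.041),(.02,.016),(.06,.016),(.06,-.016),(.02,-.016),(.02,-.041),(-.04,-.041))],(0,0,255))
    cv2.imwrite(f"pics/v4{n}.png",v)
E
```

```text
[542.5 196.5  67.8] gap 0.4 exp [539.8 197.7]
[477.2 235.6  67.7] gap 0.2 exp [473.7 236.3]
[468.4 184.2  65.6] gap 0.5 exp [464.3 185.2]
side depth stage z [0.06021139 0.06167072 0.06260222 0.06354104 0.07437815]
top depth stage z [0.0595444  0.06121407 0.06228155 0.0634142  0.06524126]
```

View pics/v4top.png

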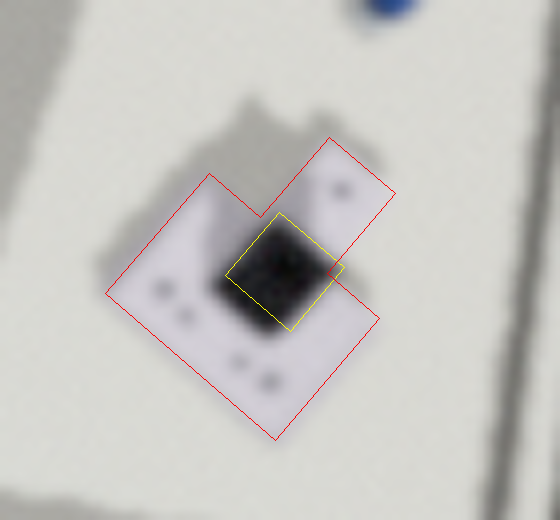

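View pics/v4side.png

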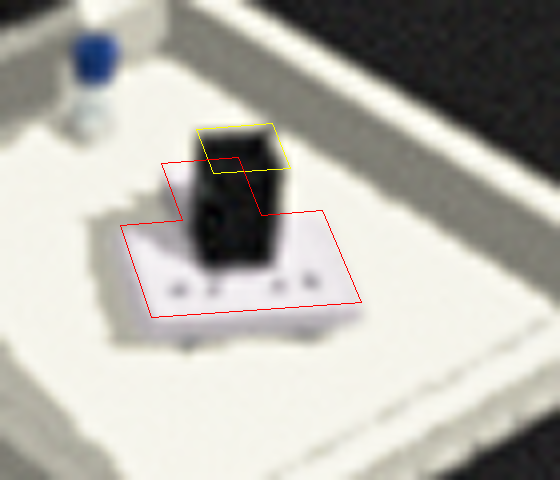

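Request:
play_rows(targets=[[0, 0, 0.066, 0.033, 0.049, -0.005, 1], [0, 0, 0.066, 0.033, 0.049, -0.005, 1], [0, 0, 0.066, 0.033, 0.049, -0.005, 1], [0, 0, 0.066, 0.033, 0.049, -0.005, 1], [0, 0, 0.066, 0.033, 0.049, -0.005, 1], [0, 0, 0.066, 0.033, 0.049, -0.005, 1], [0, 0, 0.066, 0.033, 0.049, -0.005, 1], [0, 0, 0.066, 0.033, 0.049, -0.005, 1], [0, 0, 0, 0, 0, 0, 1]], grip_force=30)

```text
t: 1.23
eef_pos: [0.4486, -0.2445, 0.1917]
ee_rot: [3.136, -0.001, -2.328]
force: [-0.0, -0.3, -0.5]
width: 0.0875
```

```bash
python3 - <<'E'
from h import *
d=np.load("top0.npz")["d"];C=cloud("top",d)
w=C[200:228,382:408].reshape(-1,3);q=w[(w[:,2]>.066)];print(len(q),np.median(q,0),q.min(0),q.max(0))
d=np.load("side0.npz")["d"];C=cloud("side",d)
w=C[180:206,360:378].reshape(-1,3);q=w[(w[:,2]>.066)&(w[:,2]<.085)];print(len(q),np.median(q,0),q.min(0),q.max(0))
s=get_state();print(s["eef_pos"],s["ee_rot"],s["force"])
E
```

```text
103 [ 0.47988002 -0.20501012  0.07377193] [ 0.3611183 -0.2254371  0.0670261] [0.49989325 0.00518915 1.13965418]
78 [ 0.4806847  -0.20608363  0.0723573 ] [ 0.46246681 -0.22716704  0.06631493] [ 0.49998415 -0.18726692  0.07680051]
[ 0.44860776 -0.24448704  0.1916702 ] [ 3.13580095e+00 -1.31898652e-03 -2.32757629e+00] [-0.02069763 -0.31020101 -0.47043074]
```

Request:
play_rows(targets=[[-0.004, -0.004, 0.05, 0.0324, 0.038, 0, 1], [0, 0, 0, 0, 0, -0.03, 1], [0, 0, 0, 0, 0, 0, 1]])

```text
t: 1.6
eef_pos: [0.4814, -0.2056, 0.161]
ee_rot: [3.141, -0.002, -2.276]
force: [-0.9, -0.4, 1.3]
width: 0.0879
```

```bash
python3 - <<'E'
from h import *
s=get_state();print(s["eef_pos"],s["ee_rot"],s["force"])
o=[]
for n,(x0,y0,x1,y1) in(("top",(350,170,450,250)),("side",(310,130,410,230))):
    p,d=grab_frame(n);o.append(cv2.resize(p[y0:y1,x0:x1],(400,400*(y1-y0)//(x1-x0)),interpolation=2))
cv2.imwrite("pics/g1.png",np.vstack(o)[:720][:600] if False else cv2.resize(np.vstack(o),(330,594)))
E
```

```text
[ 0.48136371 -0.2055611   0.16099924] [ 3.14100963e+00 -2.29342185e-03 -2.27586493e+00] [-0.90655101 -0.36451117  1.32556914]
```

View pics/g1.png

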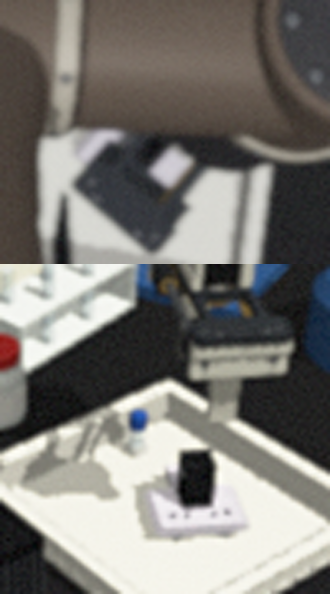

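Request:
play_rows(targets=[[0, 0.002, 0, 0, -0.001, -0.04, 1], [0, 0, 0, 0, 0, -0.035, 1], [0, 0, 0, 0, 0, -0.025, 1], [0, 0, 0, 0, 0, -0.008, 1], [0, 0, 0, 0, 0, 0, 1]])

```text
t: 2.33
eef_pos: [0.4867, -0.2117, 0.0602]
ee_rot: [-3.129, 0.004, -2.281]
force: [-0.3, -0.4, -0.6]
width: 0.0878
```

Request:
play_rows(targets=[[0, 0, 0, 0, 0, 0, 1]])

```text
t: 2.45
eef_pos: [0.4875, -0.2121, 0.0614]
ee_rot: [-3.128, 0.005, -2.281]
force: [-0.3, -0.1, -0.3]
width: 0.0873
```

```bash
python3 - <<'E'
from h import *
s=get_state();print(s["eef_pos"],s["ee_rot"],s["force"],s["qd"])
o=[]
for n,(x0,y0,x1,y1) in(("top",(350,170,450,250)),("side",(310,130,410,230))):
    p,d=grab_frame(n);o.append(cv2.resize(p[y0:y1,x0:x1],(400,400*(y1-y0)//(x1-x0)),interpolation=2))
cv2.imwrite("pics/g2.png",np.vstack(o)[300:])
s=get_state();print(s["eef_pos"],s["ee_rot"],s["force"],s["qd"])
E
```

```text
[ 0.48748715 -0.2120962   0.06144983] [-3.1275201   0.0050669  -2.28070426] [-0.308661   -0.14351668 -0.27621778] [-0.00465456 -0.00715     0.00620964  0.00197791 -0.00642537 -0.00071726]
[ 0.48744613 -0.21194691  0.06135391] [-3.12747663  0.00520727 -2.28058094] [ 0.82674789  0.12369084 -0.47613993] [ 0.00271008  0.00155851 -0.00403729 -0.00219395  0.00495271  0.00141093]
```

View pics/g2.png

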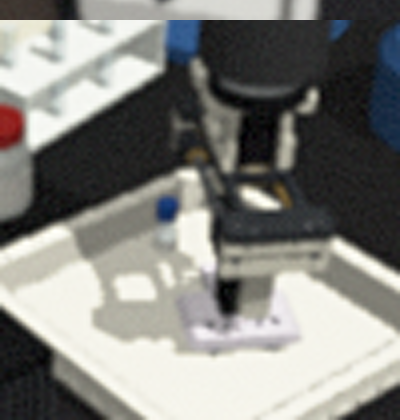

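Request:
play_rows(targets=[[0.005, 0.014, 0, -0.0064, 0.0054, -0.008, 1], [0, 0, 0, 0, 0, 0, 1]])

```text
t: 2.8
eef_pos: [0.4809, -0.2061, 0.0537]
ee_rot: [-3.141, 0.001, -2.281]
force: [-0.6, 0.1, 0.2]
width: 0.0877
```

Small moves track well. Now closing.

Request:
play_rows(targets=[[0, 0, 0, 0, 0, -0.003, 1], [0, 0, 0, 0, 0, 0, 0], [0, 0, 0, 0, 0, 0, 0], [0, 0, 0, 0, 0, 0, 0], [0, 0, 0, 0, 0, 0, 0], [0, 0, 0, 0, 0, 0, 0]], grip_force=40)

```text
t: 3.55
eef_pos: [0.4813, -0.206, 0.0506]
ee_rot: [-3.141, 0.001, -2.28]
force: [-0.1, -1.0, -0.3]
width: 0.043
```

Request:
play_rows(targets=[[0, 0, 0, 0, 0, 0, 0], [0, 0, 0, 0, 0, 0, 0], [0, 0, 0, 0, 0, 0, 0]])

```text
t: 3.92
eef_pos: [0.4816, -0.2061, 0.0507]
ee_rot: [-3.14, 0.001, -2.28]
force: [0.8, 0.3, 0.7]
width: 0.0296
```

```bash
python3 - <<'E'
from h import *
s=get_state();print(s["eef_pos"],s["ee_rot"],s["force"],s["width"])
o=[]
for n,(x0,y0,x1,y1) in(("top",(350,170,450,250)),("side",(320,150,400,220))):
    p,d=grab_frame(n);o.append(cv2.resize(p[y0:y1,x0:x1],(560,560*(y1-y0)//(x1-x0)),interpolation=2))
cv2.imwrite("pics/g3.png",o[1])
E
```

```text
[ 0.48162307 -0.20608558  0.05074956] [-3.14036604e+00  8.22843877e-04 -2.27997228e+00] [0.75937855 0.29916005 0.65654653] 0.029576047882692344
```

View pics/g3.png

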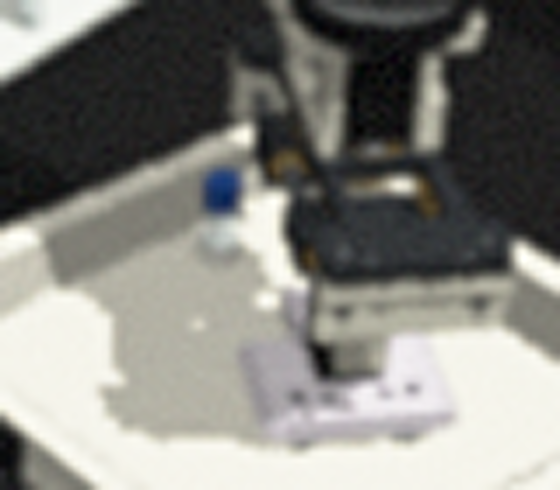

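Gripped: the 29.6 mm opening matches the 30 mm block. Plate origin is 45.7 mm below the TCP. Now lifting.

Request:
play_rows(targets=[[0, 0, 0, 0, 0, 0.008, 0], [0, 0, 0, 0, 0, 0.015, 0], [0, 0, 0, 0, 0, 0.015, 0], [0, 0, 0, 0, 0, 0.015, 0], [0, 0, 0, 0, 0, 0.015, 0], [0, 0, 0, 0, 0, 0.015, 0], [0, 0, 0, 0, 0, 0.015, 0], [0, 0, 0, 0, 0, 0.015, 0], [0, 0, 0, 0, 0, 0.0, 0]], grip_force=50)

```text
t: 5.15
eef_pos: [0.4787, -0.2055, 0.1733]
ee_rot: [-3.141, 0.002, -2.281]
force: [-0.3, 0.5, -4.1]
width: 0.0292
```

```bash
python3 - <<'E'
from h import *
s=get_state();print(s["eef_pos"],s["ee_rot"],s["force"],s["moment"],s["width"])
E
```

```text
[ 0.47873139 -0.20548863  0.17330693] [-3.14138923e+00  1.61561929e-03 -2.28106202e+00] [-0.29670964  0.50722015 -4.09371952] [ 0.05489764  0.02850665 -0.02053151] 0.02924589940682877
```

Request:
play_rows(targets=[[0, 0, 0, 0, 0, 0.02, 0], [0, 0, 0, 0, 0, 0.03, 0], [0, 0, 0, 0, 0, 0.03, 0], [0, 0, 0.03, 0.001, 0.015, 0.01, 0], [0, 0, 0.06, 0.001, 0.035, 0.0, 0], [0, 0, 0.06, 0.001, 0.035, 0.0, 0], [0, 0, 0.06, 0.001, 0.035, 0.0, 0], [0, 0, 0, 0, 0, 0, 0]])

```text
t: 6.15
eef_pos: [0.4767, -0.0785, 0.2599]
ee_rot: [3.131, -0.001, -2.063]
force: [1.0, 0.1, -2.5]
width: 0.0295
```

Request:
play_rows(targets=[[-0.005, -0.009, 0.03, 0.001, 0.02, 0, 0], [0, 0, 0.04, 0.002, 0.04, 0, 0], [0, 0, 0.04, 0.002, 0.04, 0, 0], [0, 0, 0.04, 0.002, 0.04, 0, 0], [0, 0, 0.04, 0.002, 0.04, 0, 0], [0, 0, 0.04, 0.002, 0.04, 0, 0], [0, 0, 0.04, 0.002, 0.03, 0, 0], [0, 0, 0.02, 0.002, 0.02, 0, 0], [0, 0, 0, 0, 0, 0, 0]])

```text
t: 7.28
eef_pos: [0.4856, 0.1989, 0.2518]
ee_rot: [3.131, -0.009, -1.764]
force: [-1.0, -1.0, -4.1]
width: 0.0295
```

Request:
play_rows(targets=[[0.007, -0.012, 0.011, 0.007, 0.0075, 0, 0], [0, 0, 0, 0, 0, -0.02, 0], [0, 0, 0, 0, 0, -0.02, 0], [0, 0, 0, 0, 0, -0.01, 0], [0, 0, 0, 0, 0, 0, 0]])

```text
t: 7.9
eef_pos: [0.4943, 0.2045, 0.2008]
ee_rot: [-3.139, 0.002, -1.755]
force: [-0.1, -0.1, -3.3]
width: 0.0297
```

```bash
python3 - <<'E'
from h import *
s=get_state();print(s["eef_pos"],s["ee_rot"],s["force"],s["moment"],s["width"])
for n,(x0,y0,x1,y1) in(("top",(180,150,330,260)),("side",(180,150,350,290))):
    p,d=grab_frame(n);np.savez(n+"1.npz",p=p,d=d,e=s["eef_pos"],r=s["ee_rot"]);cv2.imwrite(f"pics/h_{n}.png",cv2.resize(p[y0:y1,x0:x1],None,fx=4,fy=4,interpolation=2))
E
```

```text
[0.49430226 0.20445337 0.20077016] [-3.13888405e+00  2.22288115e-03 -1.75520102e+00] [-0.11271617 -0.08740861 -3.33802408] [0.00803498 0.08537274 0.01786615] 0.0296962207498312
```

View pics/h_top.png

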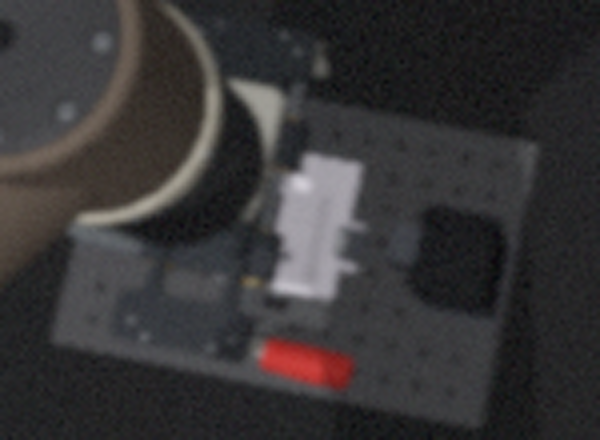

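View pics/h_side.png

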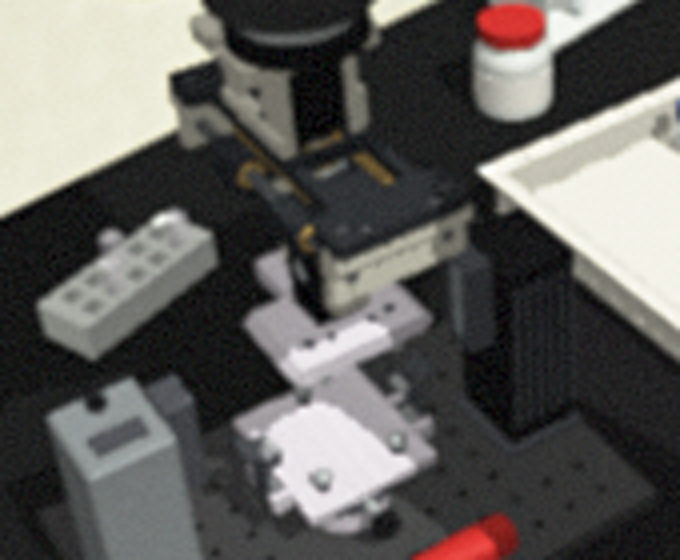

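```bash
cat >> h.py <<'E'
PL=[(-.04,.041),(.02,.041),(.02,.016),(.06,.016),(.06,-.016),(.02,-.016),(.02,-.041),(-.04,-.041)]
def over(n,im,box,k,items):
    x0,y0,x1,y1=box;v=cv2.resize(im[y0:y1,x0:x1],None,fx=k,fy=k,interpolation=2)
    for Q,c in items:
        q=np.array([proj(n,P)[0] for P in Q]);q=((q-[x0,y0]+.5)*k-.5)
        cv2.polylines(v,[np.round(q*16).astype(int)],True,c,1,cv2.LINE_AA,4)
    return v
def pw(o,yaw,pts):
    c,s=np.cos(yaw),np.sin(yaw);return [(o[0]+c*x-s*y,o[1]+s*x+c*y,o[2]+z) for x,y,z in pts]
E
python3 - <<'E'
from h import *
a=np.load("side1.npz");e=a["e"];o=[e[0],e[1],e[2]-.0457];yaw=a["r"][2]-np.pi/2+np.pi
print("plate yaw",np.degrees(yaw))
top=pw(o,yaw,[(x,y,.0215) for x,y in PL]);bl=pw(o,yaw,[(-.015,.015,.0215),(-.015,-.015,.0215)])
rg=pw(o,yaw,[(-.04,.045,.0155),(-.04,-.045,.0155)])
bb=pw([*BC,0],BY,[(-.11,-.165,.012),(.11,-.165,.012),(.11,.165,.012),(-.11,.165,.012)])
h=.0655
balls=[(pw([*BC,h+.002],BY,[(bx+.006*np.cos(t),by+.006*np.sin(t),0) for t in np.linspace(0,6.28,16)]),(0,255,0)) for bx,by in((.048,0),(-.024,.026),(-.024,-.026))]
I=[(top,(0,0,255)),(bl,(0,255,255)),(rg,(255,255,0)),(bb,(255,0,255))]+balls
cv2.imwrite("pics/o_side.png",over("side",a["p"],(215,205,300,290),7,I))
b=np.load("top1.npz");cv2.imwrite("pics/o_top.png",over("top",b["p"],(225,170,295,250),7,I[:4]))
z=np.load("side0.npz");cv2.imwrite("pics/o_side0.png",over("side",z["p"],(180,200,350,340),4.5,[I[3]]+balls))
E
```

```text
plate yaw -10.565610719652073
```

View pics/o_side.png

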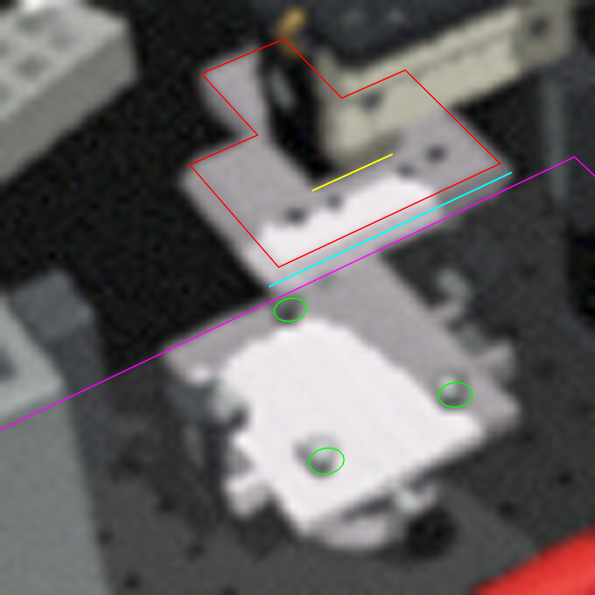

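View pics/o_top.png

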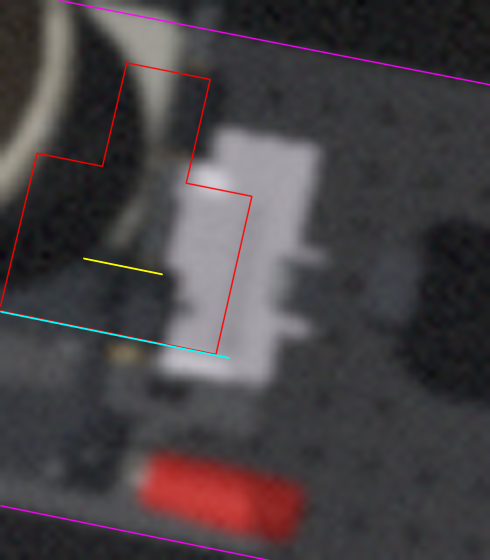

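View pics/o_side0.png

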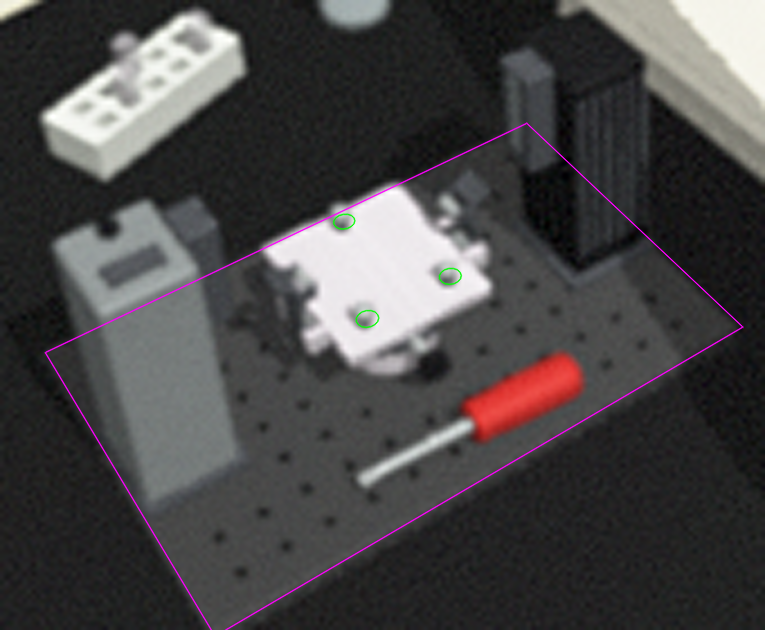

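```bash
cat >> h.py <<'E'
def edgepts(n,g,A,B,lo,hi,r=4,sgn=0,N=60,thr=.3):
    """A,B world; returns pixel edge pts & signed offset px along normal"""
    a=proj(n,A)[0];b=proj(n,B)[0];t=(b-a)/np.linalg.norm(b-a);nn=np.array([-t[1],t[0]]);out=[]
    off=np.arange(-r,r+.01,.1)
    for s in np.linspace(lo,hi,N):
        q=a+s*(b-a)+off[:,None]*nn
        pr=cv2.remap(g,q[:,0].astype(np.float32)[None],q[:,1].astype(np.float32)[None],1)[0]
        gr=np.gradient(cv2.GaussianBlur(pr[None],(0,0),5)[0]);gg=gr*sgn if sgn else abs(gr)
        j=np.argmax(gg)
        if gg[j]>thr and 3<j<len(off)-4:out.append((s,off[j],*q[j]))
    return np.array(out),nn
E
python3 - <<'E'
from h import *
z=np.load("side0.npz")["p"];g=cv2.GaussianBlur(cv2.cvtColor(z,6),(0,0),.7).astype(np.float32)
cor=pw([*BC,0],BY,[(-.11,-.165,.012),(.11,-.165,.012),(.11,.165,.012),(-.11,.165,.012)])
L=[]
for i,(lo,hi) in enumerate([(.05,.5),(.3,.75),(.35,.9),(.05,.95)]):
    o,nn=edgepts("side",g,cor[i],cor[(i+1)%4],lo,hi,5);
    P=np.array([onz("side",*q[2:],.012)[:2] for q in o])*1000
    # offset in bench frame
    c,s=np.cos(BY),np.sin(BY);Q=(P-BC*1000)@np.array([[c,-s],[s,c]])
    print(i,len(o),"px off",np.round(np.percentile(o[:,1],[10,25,50,75,90]),2),"bench coords med",np.round(np.median(Q,0),1))
a=np.load("side1.npz");e=a["e"];o_=[e[0],e[1],e[2]-.0457];yaw=a["r"][2]+np.pi/2
g1=cv2.GaussianBlur(cv2.cvtColor(a["p"],6),(0,0),.7).astype(np.float32)
for nm,A,B,lo,hi in(("+y ridge",(-.04,.045,.0155),(.02,.045,.0155),.1,.9),("-y ridge",(-.04,-.045,.0155),(.02,-.045,.0155),.05,.6),("rear bot",(-.04,.039,.0095),(-.04,-.039,.0095),.5,.95),("rear top",(-.04,.039,.0215),(-.04,-.039,.0215),.1,.6),("tongue +y",(.02,.016,.0215),(.06,.016,.0215),.2,.9),("tongue tip",(.06,.016,.0215),(.06,-.016,.0215),.1,.5)):
    W=pw(o_,yaw,[A,B]);o,nn=edgepts("side",g1,W[0],W[1],lo,hi,4)
    c=camera_params("side");d=proj("side",W[0])[1]
    print(nm,len(o),"off px",np.round(np.percentile(o[:,1],[10,50,90]),2),"normal",np.round(nn,2),"mm/px",round(d/371*1000,2))
E
```

```text
0 60 px off [-0.9 -0.8 -0.7 -0.5  0.2] bench coords med [ -56.  -162.8]
1 56 px off [0.25 0.5  0.7  1.22 1.55] bench coords med [112.7  15. ]
2 60 px off [-3.7  -1.95  0.7   0.8   0.8 ] bench coords med [-36.  166.5]
3 60 px off [0.39 0.5  0.6  0.8  1.83] bench coords med [-111.8   14.4]
+y ridge 60 off px [-0.4 -0.3 -0.2] normal [ 0.76 -0.65] mm/px 2.18
-y ridge 60 off px [0.3 0.4 0.4] normal [ 0.7  -0.71] mm/px 2.3
rear bot 60 off px [0.1 0.4 0.7] normal [0.43 0.9 ] mm/px 2.2
rear top 60 off px [-3.2  0.4  3.2] normal [0.42 0.91] mm/px 2.18
tongue +y 60 off px [-2.21 -2.   -1.09] normal [ 0.74 -0.67] mm/px 2.32
tongue tip 60 off px [-0.6 -0.5 -0.5] normal [0.39 0.92] mm/px 2.39
```

Request:
play_rows(targets=[[-0.002, 0.003, 0.002, -0.0008, 0.0037, 0, 0], [0, 0, 0, 0, 0, -0.01, 0], [0, 0, 0, 0, 0, -0.015, 0], [0, 0, 0, 0, 0, -0.015, 0], [0, 0, 0, 0, 0, -0.015, 0], [0, 0, 0, 0, 0, -0.008, 0], [0, 0, 0, 0, 0, 0, 0], [0, 0, 0, 0, 0, 0, 0]])

```text
t: 9.0
eef_pos: [0.4941, 0.209, 0.1348]
ee_rot: [-3.14, 0.001, -1.752]
force: [-0.5, -0.0, -3.1]
width: 0.0295
```

```bash
cat > st.py <<'E'
from h import *
s=get_state();e=s["eef_pos"];r=s["ee_rot"];y=r[2]
T=np.array([.4935,.2082]);d=T-e[:2]
dr=((np.pi-r[0]+np.pi)%(2*np.pi))-np.pi
rv=dr*np.array([np.cos(y),np.sin(y)])-r[1]*np.array([-np.sin(y),np.cos(y)])
print("t",round(float(s["t"]),2),"pos",np.round(e*1000,2),"F",np.round(s["force"],1),"M",np.round(s["moment"],2),"w",round(float(s["width"])*1000,1))
print("need shift mm",np.round(d*1000,2),"turn",np.round(rv,4),"yaw",round(-1.7529-y,4))
E
python3 st.py
```

```text
t 9.0 pos [494.09 209.01 134.81] F [-0.5 -0.  -3.1] M [ 0.03  0.09 -0.04] w 29.5
need shift mm [-0.59 -0.81] turn [-0.0008  0.0019] yaw -0.0004
```

Request:
play_rows(targets=[[-0.001, 0.002, 0, -0.0006, -0.0008, -0.004, 0], [0, 0, 0, 0, 0, 0, 0]])

```text
t: 9.25
eef_pos: [0.4939, 0.2085, 0.1313]
ee_rot: [-3.141, 0.001, -1.752]
force: [-0.5, -0.3, -3.0]
width: 0.03
```

```bash
python3 st.py; python3 - <<'E'
from h import *
s=get_state();p,d=grab_frame("side");np.savez("side2.npz",p=p,e=s["eef_pos"],r=s["ee_rot"])
cv2.imwrite("pics/h2_side.png",cv2.resize(p[205:305,205:305],None,fx=6,fy=6,interpolation=2))
E
```

```text
t 9.25 pos [493.86 208.49 131.34] F [-0.5 -0.3 -3. ] M [ 0.06  0.13 -0.  ] w 30.0
need shift mm [-0.36 -0.29] turn [-0.0007  0.001 ] yaw -0.0006
```

View pics/h2_side.png

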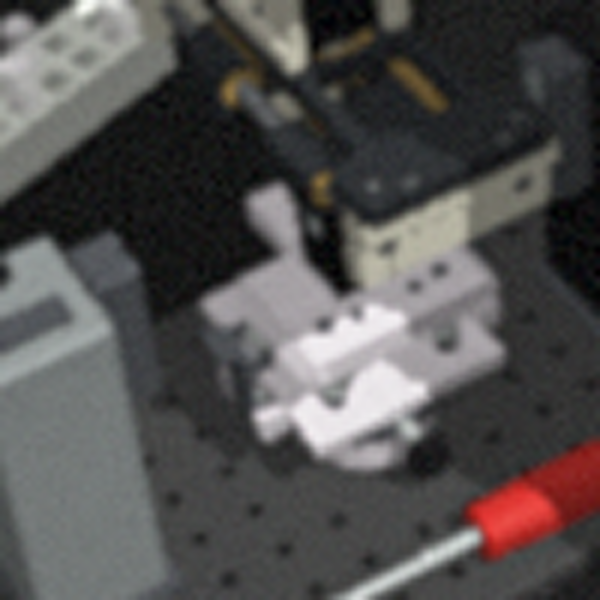

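Request:
play_rows(targets=[[-0.001, 0.001, 0, -0.0003, -0.0003, -0.002, 0], [0, 0, 0, 0, 0, -0.002, 0], [0, 0, 0, 0, 0, -0.002, 0], [0, 0, 0, 0, 0, 0, 0]])

```text
t: 9.8
eef_pos: [0.4939, 0.2084, 0.1255]
ee_rot: [-3.141, 0.001, -1.752]
force: [-0.6, -0.2, -3.4]
width: 0.0298
```

```bash
python3 st.py
```

```text
t 9.8 pos [493.88 208.42 125.54] F [-0.6 -0.2 -3.4] M [-0.03  0.12 -0.04] w 29.8
need shift mm [-0.38 -0.22] turn [-0.0004  0.0009] yaw -0.0007
```

Request:
play_rows(targets=[[0, 0.001, 0, -0.0003, -0.0002, -0.0015, 0], [0, 0, 0, 0, 0, -0.0015, 0], [0, 0, 0, 0, 0, 0, 0]])

```text
t: 10.18
eef_pos: [0.4936, 0.2079, 0.1232]
ee_rot: [-3.142, -0.0, -1.752]
force: [-1.5, -0.1, -0.7]
width: 0.0297
```

```bash
python3 st.py
```

```text
t 10.18 pos [493.59 207.93 123.23] F [-1.5 -0.1 -0.7] M [-0.05  0.78  0.02] w 29.7
need shift mm [-0.09  0.27] turn [0.0001 0.0001] yaw -0.001
```

Request:
play_rows(targets=[[0, 0, 0, 0, 0, -0.001, 0], [0, 0, 0, 0, 0, 0, 0]])

```text
t: 10.42
eef_pos: [0.4936, 0.208, 0.1232]
ee_rot: [-3.141, 0.0, -1.752]
force: [-0.9, -0.9, -0.3]
width: 0.0299
```

```bash
python3 st.py
```

```text
t 10.43 pos [493.61 207.98 123.24] F [-0.9 -0.9 -0.3] M [-0.19  0.88  0.01] w 29.9
need shift mm [-0.11  0.22] turn [-0.0002  0.0006] yaw -0.0013
```

Request:
play_rows(targets=[[0, 0, 0, 0, 0, -0.003, 0]])

```text
t: 10.55
eef_pos: [0.4939, 0.2086, 0.1216]
ee_rot: [-3.14, 0.002, -1.751]
force: [-9.0, 2.5, 18.4]
width: 0.0298
```

```bash
python3 st.py
```

```text
t 10.55 pos [493.95 208.59 121.6 ] F [-9.   2.5 18.4] M [ 0.71  3.74 -0.02] w 29.8
need shift mm [-0.45 -0.39] turn [-0.0014  0.0019] yaw -0.0018
```

```bash
python3 - <<'E'
from h import *
s=get_state();p,d=grab_frame("side");np.savez("side3.npz",p=p,e=s["eef_pos"],r=s["ee_rot"])
cv2.imwrite("pics/h3_side.png",cv2.resize(p[215:285,215:305],None,fx=8,fy=8,interpolation=2))
E
python3 st.py
```

```text
t 10.6 pos [493.87 208.65 121.3 ] F [-6.   2.2 10.7] M [ 0.41  2.47 -0.  ] w 29.4
need shift mm [-0.37 -0.45] turn [-0.0014  0.0018] yaw -0.0018
```

View pics/h3_side.png

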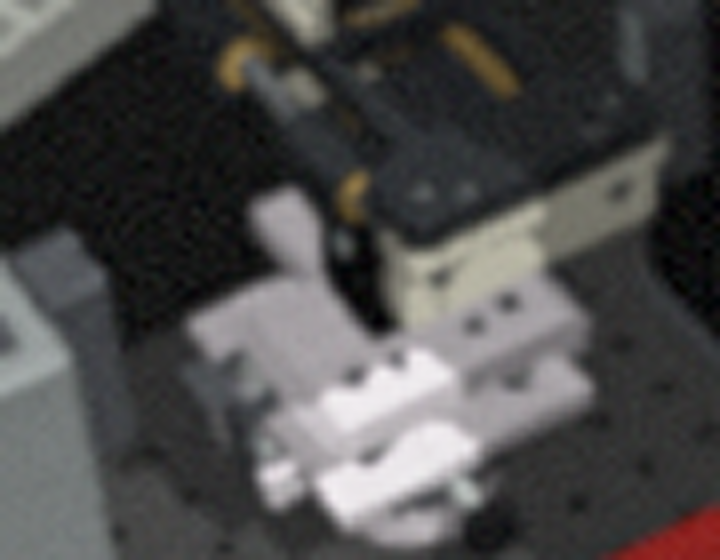

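```bash
python3 - <<'E'
from h import *
BC2=[.4935,.2082]
def balls(h,c,ctr=BC2):
    # silhouette circle approx
    out=[]
    for bx,by in((.048,0),(-.024,.026),(-.024,-.026)):
        w=np.array(pw([*ctr,h+.002],BY,[(bx,by,0)])[0]);out.append(w)
    return out
for n,box,k in(("side",(225,225,310,290),9),("top",(215,170,290,235),9)):
    im=np.load(n+"0.npz")["p"];v=over(n,im,box,k,[])
    for h,c in((.066,(0,200,0)),(.070,(0,0,255))):
        for w in balls(h,c):
            q,d=proj(n,w);r=6e-3*373/d
            cv2.circle(v,tuple(np.round(((q-box[:2]+.5)*k-.5)).astype(int)),int(r*k),c,1,cv2.LINE_AA)
    cv2.imwrite(f"pics/b_{n}.png",v)
E
```

```text
(no output)
```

View pics/b_side.png

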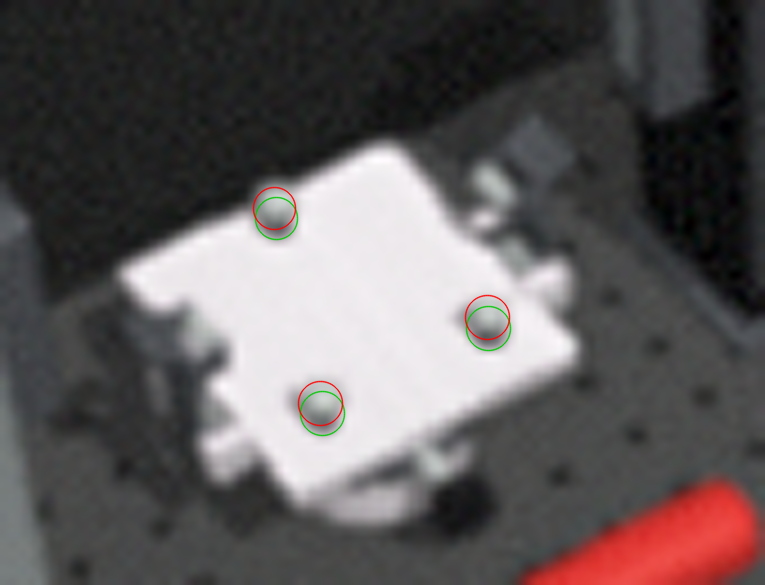

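View pics/b_top.png

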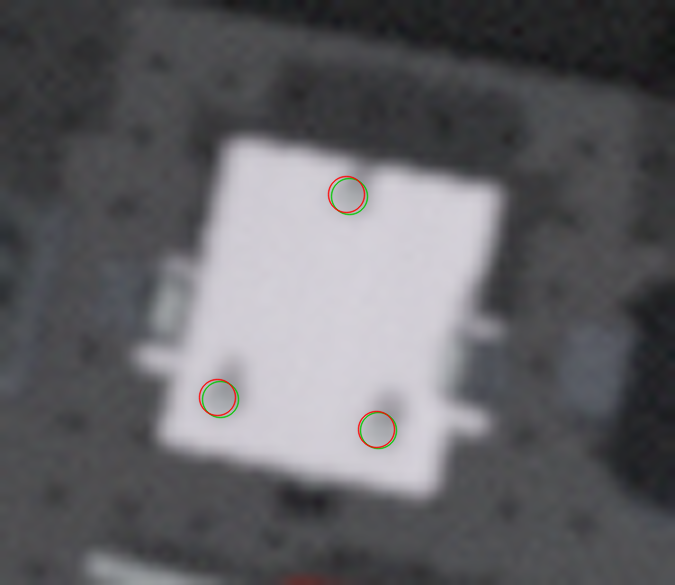

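Request:
play_rows(targets=[[-0.001, 0.002, -0.002, -0.0006, -0.0005, -0.002, 0]])

```text
t: 10.72
eef_pos: [0.4938, 0.2089, 0.1204]
ee_rot: [-3.14, 0.002, -1.753]
force: [-2.5, -0.3, 5.2]
width: 0.0297
```

```bash
python3 st.py
```

```text
t 10.72 pos [493.83 208.86 120.43] F [-2.5 -0.3  5.2] M [0.04 1.12 0.04] w 29.7
need shift mm [-0.33 -0.66] turn [-0.0018  0.0015] yaw -0.0004
```

Request:
play_rows(targets=[[-0.002, 0.002, 0, -0.0005, -0.0006, -0.002, 0]])

```text
t: 10.85
eef_pos: [0.4937, 0.2087, 0.1187]
ee_rot: [-3.141, 0.001, -1.752]
force: [0.9, -1.0, -1.5]
width: 0.0298
```

```bash
python3 st.py
```

```text
t 10.85 pos [493.66 208.65 118.69] F [ 0.9 -1.  -1.5] M [-0.21 -0.09 -0.01] w 29.8
need shift mm [-0.16 -0.45] turn [-0.0006  0.0004] yaw -0.0007
```

Request:
play_rows(targets=[[0, 0, 0, -0.0002, -0.0003, -0.0015, 0]])

```text
t: 10.98
eef_pos: [0.4937, 0.2083, 0.1168]
ee_rot: [-3.141, 0.001, -1.752]
force: [0.6, -1.2, 0.8]
width: 0.0297
```

```bash
python3 st.py
```

```text
t 10.97 pos [493.67 208.3  116.85] F [ 0.6 -1.2  0.8] M [-0.5  -0.1   0.01] w 29.7
need shift mm [-0.17 -0.1 ] turn [-0.0004  0.0007] yaw -0.0008
```

Request:
play_rows(targets=[[0, 0, 0, 0, 0, -0.0015, 0]])

```text
t: 11.1
eef_pos: [0.4941, 0.2082, 0.1159]
ee_rot: [-3.14, 0.0, -1.752]
force: [-3.0, -2.0, 14.3]
width: 0.0298
```

```bash
python3 st.py
```

```text
t 11.1 pos [494.05 208.22 115.9 ] F [-3.  -2.  14.3] M [-0.77  1.98  0.01] w 29.8
need shift mm [-0.55 -0.02] turn [-0.      0.0013] yaw -0.0013
```

```bash
python3 - <<'E'
from h import *
s=get_state();p,d=grab_frame("side");np.savez("side4.npz",p=p,e=s["eef_pos"],r=s["ee_rot"])
q=np.load("side3.npz")["p"]
f=lambda p:cv2.resize(p[225:285,225:300],None,fx=7,fy=7,interpolation=2)
cv2.imwrite("pics/h4_side.png",f(p))
for nm in("side2","side3","side4"):
    a=np.load(nm+".npz");e=a["e"];o_=[e[0],e[1],e[2]-.0457];yaw=a["r"][2]+np.pi/2
    g1=cv2.GaussianBlur(cv2.cvtColor(a["p"],6),(0,0),.7).astype(np.float32);print(nm,e)
    for n2,A,B,lo,hi in(("+y ridge",(-.04,.045,.0155),(.02,.045,.0155),.6,.9),("tongue tip",(.06,.016,.0215),(.06,-.016,.0215),.1,.5),("holes/reartop",(-.04,.039,.0215),(-.04,-.039,.0215),.2,.5),("blockrear",(-.015,-.009,.0215),(-.015,.009,.0215),.1,.9)):
        W=pw(o_,yaw,[A,B]);o,nn=edgepts("side",g1,W[0],W[1],lo,hi,3)
        if len(o):print(" ",n2,len(o),np.round(np.percentile(o[:,1],[10,50,90]),2),np.round(nn,2))
E
python3 st.py
```

```text
side2 [0.49385661 0.20849307 0.1313446 ]
  +y ridge 51 [-2.2 -1.2 -1. ] [ 0.78 -0.63]
  tongue tip 60 [-0.1 -0.1  0.1] [0.42 0.91]
  holes/reartop 60 [0.4 0.5 0.6] [0.45 0.89]
  blockrear 60 [-2.3 -0.6 -0.1] [-0.44 -0.9 ]
side3 [0.49394877 0.2085883  0.12159983]
  +y ridge 60 [-2.2  -0.4   0.03] [ 0.78 -0.63]
  tongue tip 60 [-0.2 -0.1  0.1] [0.42 0.91]
  holes/reartop 60 [0.3 0.5 0.9] [0.45 0.89]
  blockrear 60 [-2.2 -0.4  2.2] [-0.45 -0.9 ]
side4 [0.49405492 0.20821532 0.11590046]
  +y ridge 60 [-2.1  1.1  1.8] [ 0.78 -0.63]
  tongue tip 60 [-0.3  -0.2   0.01] [0.42 0.91]
  holes/reartop 60 [0.4 0.6 1. ] [0.46 0.89]
  blockrear 60 [-1.1   0.    2.01] [-0.45 -0.89]
t 11.15 pos [494.11 208.19 115.78] F [-0.1 -2.1  3.1] M [-0.92 -0.05  0.01] w 29.6
need shift mm [-0.61  0.01] turn [-0.      0.0013] yaw -0.0011
```

View pics/h4_side.png

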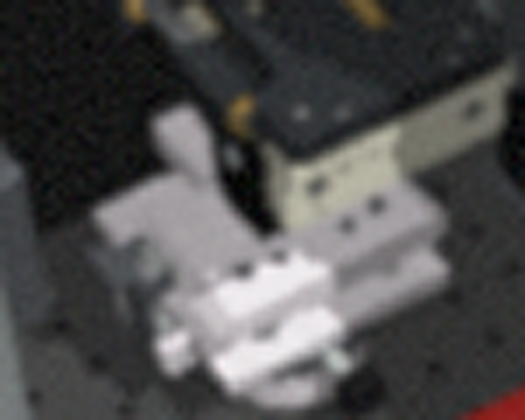

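```bash
python3 - <<'E'
from h import *
BC2=[.4935,.2082]
for n in("side","top"):
  for h in(.064,.067,.070):
    print(n,h,[np.round(proj(n,pw([*BC2,h+.018],BY,[(0,s*.045,0)])[0])[0],1) for s in(1,-1)])
z=np.load("side0.npz")["p"];a=np.load("side4.npz")["p"];b=np.load("side3.npz")["p"]
def f(p,x0,y0,w=30,h=30,k=9):return cv2.resize(p[y0:y0+h,x0:x0+w],None,fx=k,fy=k,interpolation=2)
cv2.imwrite("pics/cl.png",np.vstack([np.hstack([f(p,232,250) for p in(z,b,a)]),np.hstack([f(p,270,235) for p in(z,b,a)])])[:, :])
E
```

```text
side 0.064 [array([247.9, 263.9]), array([279.8, 248.1])]
side 0.067 [array([247.7, 263. ]), array([279.7, 247.2])]
side 0.07 [array([247.6, 262.1]), array([279.6, 246.4])]
top 0.064 [array([233.3, 203.8]), array([264.2, 209.9])]
top 0.067 [array([233.1, 203.6]), array([264. , 209.8])]
top 0.07 [array([232.8, 203.5]), array([263.8, 209.7])]
```

View pics/cl.png

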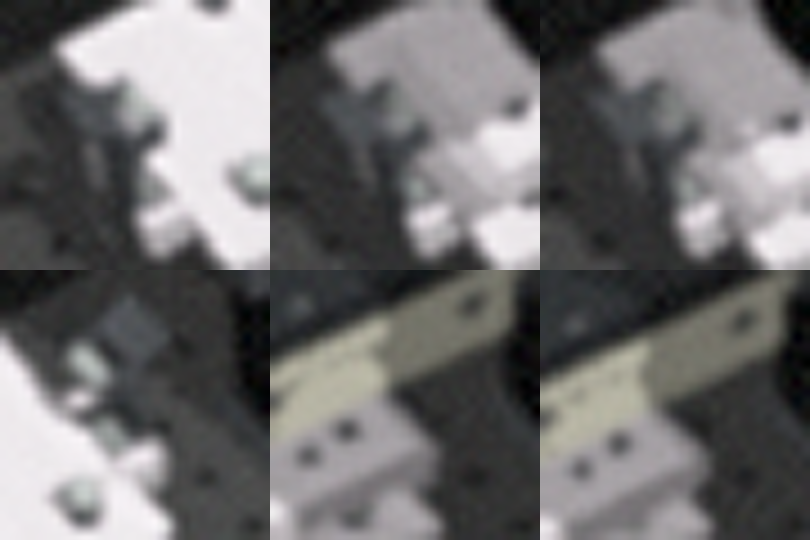

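Request:
play_rows(targets=[[0, 0.001, -0.001, -0.0006, 0, -0.0015, 0]])

```text
t: 11.28
eef_pos: [0.4942, 0.2081, 0.1155]
ee_rot: [-3.14, 0.0, -1.752]
force: [-2.5, -1.9, 15.9]
width: 0.0297
```

```bash
python3 st.py
```

```text
t 11.28 pos [494.24 208.13 115.47] F [-2.5 -1.9 15.9] M [-1.13  1.61 -0.04] w 29.7
need shift mm [-0.74  0.07] turn [0.0002 0.0017] yaw -0.0008
```

Request:
play_rows(targets=[[0, 0, 0, 0, 0, -0.0025, 0]])

```text
t: 11.4
eef_pos: [0.4946, 0.208, 0.115]
ee_rot: [-3.139, 0.0, -1.752]
force: [-11.8, -2.5, 29.7]
width: 0.0297
```

```bash
python3 st.py
```

```text
t 11.4 pos [494.63 208.03 114.96] F [-11.8  -2.5  29.7] M [-0.88  5.02 -0.16] w 29.7
need shift mm [-1.13  0.17] turn [0.0005 0.0028] yaw -0.0013
```

Request:
play_rows(targets=[[0, 0, 0, 0, 0, 0, 0], [0, 0, 0, 0, 0, 0, 0]])

```text
t: 11.65
eef_pos: [0.4946, 0.2079, 0.1151]
ee_rot: [-3.139, 0.0, -1.752]
force: [-0.2, 0.0, 0.9]
width: 0.0298
```

```bash
python3 st.py; python3 - <<'E'
from h import *
p,d=grab_frame("side");cv2.imwrite("pics/h5.png",cv2.resize(p[225:285,225:300],None,fx=8,fy=8,interpolation=2))
s=get_state();np.savez("side5.npz",p=p,e=s["eef_pos"],r=s["ee_rot"])
E
```

```text
t 11.65 pos [494.57 207.92 115.12] F [-0.2  0.   0.9] M [-0.05  0.54 -0.09] w 29.8
need shift mm [-1.07  0.28] turn [0.0002 0.0028] yaw -0.0007
```

View pics/h5.png

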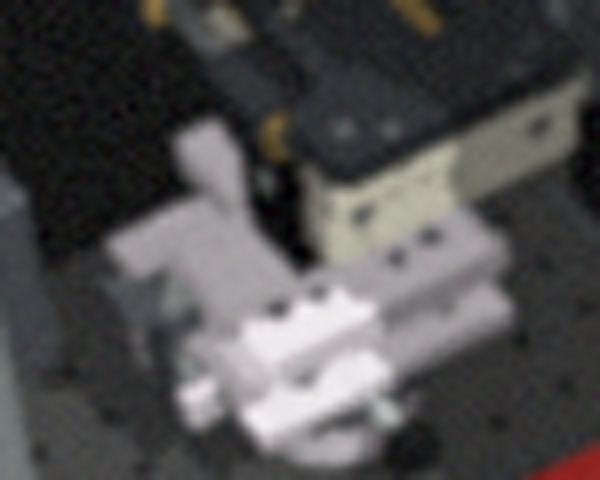

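Test: a gentle upward tug should meet the roller hold-down if it is home.

Request:
play_rows(targets=[[0, 0, 0, 0, 0, 0.002, 0]])

```text
t: 11.82
eef_pos: [0.4944, 0.2078, 0.1157]
ee_rot: [-3.14, -0.0, -1.753]
force: [4.7, 0.8, -16.8]
width: 0.0298
```

```bash
python3 st.py
```

```text
t 11.82 pos [494.36 207.79 115.73] F [  4.7   0.8 -16.8] M [ 0.29 -2.14 -0.04] w 29.8
need shift mm [-0.86  0.41] turn [0.0005 0.002 ] yaw -0.0002
```

The plate is held down with about 14 N net. I press back lightly, relax, then release.

Request:
play_rows(targets=[[0, 0, 0, 0, 0, -0.0015, 0], [0, 0, 0, 0, 0, 0, 0], [0, 0, 0, 0, 0, 0, 0.4], [0, 0, 0, 0, 0, 0, 0.6], [0, 0, 0, 0, 0, 0, 0.8], [0, 0, 0, 0, 0, 0, 1], [0, 0, 0, 0, 0, 0, 1], [0, 0, 0, 0, 0, 0, 1]])

```text
t: 12.82
eef_pos: [0.4953, 0.2084, 0.1155]
ee_rot: [-3.138, 0.0, -1.751]
force: [-0.3, 0.9, 0.5]
width: 0.0795
```

```bash
python3 st.py
```

```text
t 12.82 pos [495.33 208.43 115.53] F [-0.3  0.9  0.5] M [0.04 0.12 0.01] w 79.5
need shift mm [-1.83 -0.23] turn [0.0003 0.0035] yaw -0.0015
```

Released. I lift straight up in small steps and look.

Request:
play_rows(targets=[[0, 0, 0, 0, 0, 0.01, 1], [0, 0, 0, 0, 0, 0.015, 1], [0, 0, 0, 0, 0, 0.02, 1], [0, 0, 0, 0, 0, 0.02, 1], [0, 0, 0, 0, 0, 0.03, 1], [0, 0, 0, 0, 0, 0.03, 1], [0, 0, 0, 0, 0, 0.03, 1], [0, 0, 0, -0.01, -0.04, 0.01, 1], [0, 0, 0, -0.01, -0.05, 0, 1], [0, 0, 0, -0.01, -0.05, 0, 1], [0, 0, 0, -0.01, -0.05, 0, 1], [0, 0, 0, 0, 0, 0, 1]])

```text
t: 14.32
eef_pos: [0.4539, 0.0133, 0.3004]
ee_rot: [-3.126, 0.009, -1.748]
force: [0.2, -0.4, -0.4]
width: 0.0875
```

```bash
python3 st.py; python3 - <<'E'
from h import *
for n,(x0,y0,x1,y1) in(("top",(180,150,330,260)),("side",(215,205,315,290))):
    p,d=grab_frame(n);np.savez(n+"9.npz",p=p,d=d);cv2.imwrite(f"pics/z_{n}.png",cv2.resize(p[y0:y1,x0:x1],None,fx=5 if n=="top" else 7,fy=5 if n=="top" else 7,interpolation=2))
a=np.load("side9.npz");g=cv2.GaussianBlur(cv2.cvtColor(a["p"],6),(0,0),.7).astype(np.float32)
for o_ in([.4935,.2082,.070],[.4942,.2081,.070]):
  print(o_)
  for n2,A,B,lo,hi in(("+y ridge",(-.04,.045,.0155),(.02,.045,.0155),.05,.3),("tip",(.06,.016,.0215),(.06,-.016,.0215),.1,.9),("rear top",(-.04,.039,.0215),(-.04,-.039,.0215),.1,.4),("tongue+y",(.025,.016,.0215),(.06,.016,.0215),.2,.9),("-y",(-.04,-.045,.0155),(.02,-.045,.0155),.05,.3)):
    W=pw(o_,BY,[A,B]);o,nn=edgepts("side",g,W[0],W[1],lo,hi,3);print(n2,len(o),np.round(np.percentile(o[:,1],[10,50,90]),2) if len(o) else "",np.round(nn,2))
E
```

```text
t 14.32 pos [453.9   13.29 300.44] F [ 0.2 -0.4 -0.4] M [ 0.09  0.13 -0.04] w 87.5
need shift mm [ 39.6  194.91] turn [-0.0058  0.0165] yaw -0.0045
[0.4935, 0.2082, 0.07]
+y ridge 60 [-1.01 -0.1   0.11] [ 0.78 -0.62]
tip 60 [-0.7 -0.6  2.1] [0.42 0.91]
rear top 60 [0.2 0.3 0.6] [0.46 0.89]
tongue+y 60 [-1.5 -0.8  0.1] [ 0.76 -0.65]
-y 60 [0.2 0.5 0.7] [ 0.73 -0.68]
[0.4942, 0.2081, 0.07]
+y ridge 60 [-0.71 -0.1   0.2 ] [ 0.78 -0.62]
tip 60 [-0.5 -0.4  2.2] [0.42 0.91]
rear top 60 [0.5 0.6 0.8] [0.45 0.89]
tongue+y 60 [-1.5  -0.8   0.01] [ 0.76 -0.65]
-y 60 [0.2 0.5 0.7] [ 0.73 -0.68]
```

View pics/z_side.png

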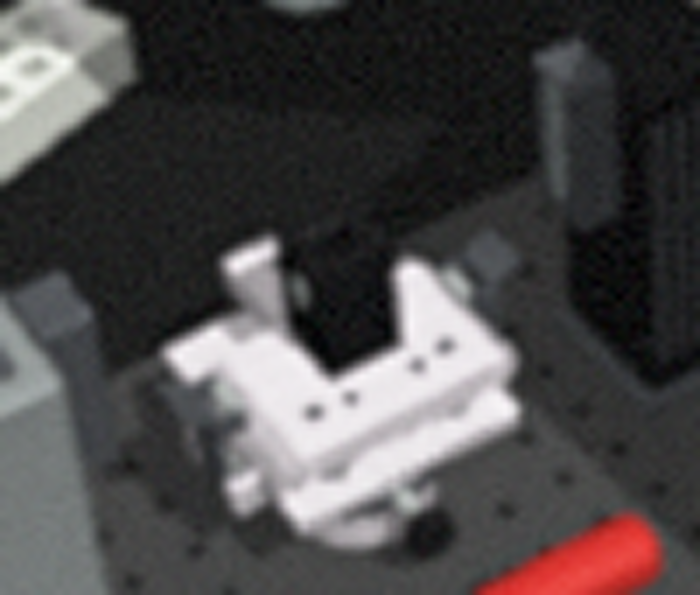

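View pics/z_top.png

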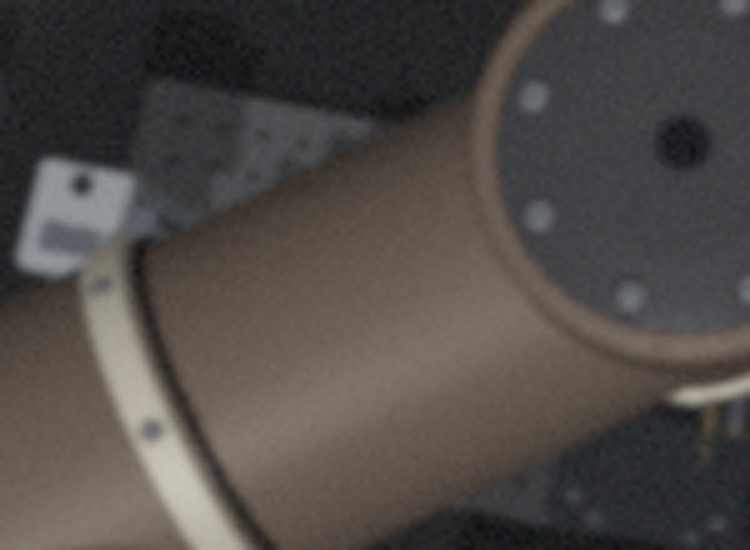

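Request:
play_rows(targets=[[0, 0, 0, -0.01, -0.05, 0, 1], [0, 0, 0, -0.01, -0.06, 0, 1], [0, 0, 0, -0.01, -0.06, 0, 1], [0, 0, 0, -0.01, -0.06, 0, 1], [0, 0, 0, 0, -0.06, 0, 1], [0, 0, 0, 0, -0.05, 0, 1], [0, 0, 0, 0, 0, 0, 1], [0, 0, 0, 0, 0, 0, 1]])

```text
t: 15.42
eef_pos: [0.4192, -0.3279, 0.3025]
ee_rot: [-3.124, 0.01, -1.733]
force: [0.6, -0.1, 0.6]
width: 0.0877
```

```bash
python3 - <<'E'
from h import *
p,d=grab_frame("top");O=[.4942,.2064,.070]
W=pw(O,BY,[(x,y,.0215) for x,y in PL]);cv2.imwrite("pics/zz.png",over("top",p,(200,160,310,260),5.9,[(W,(0,0,255))]))
C=cloud("top",d);m=(np.abs(C[...,2]-.0915)<.006)
for x,y in((-.03,.03),(-.03,-.03),(.05,0)):
    q=np.round(proj("top",pw(O,BY,[(x,y,.0215)])[0])[0]).astype(int);print((x,y),"z",np.median(C[q[1]-2:q[1]+3,q[0]-2:q[0]+3,2]))
E
```

```text
(-0.03, 0.03) z 0.08980242309328254
(-0.03, -0.03) z 0.09008041203155437
(0.05, 0) z 0.09024776625296632
```

View pics/zz.png

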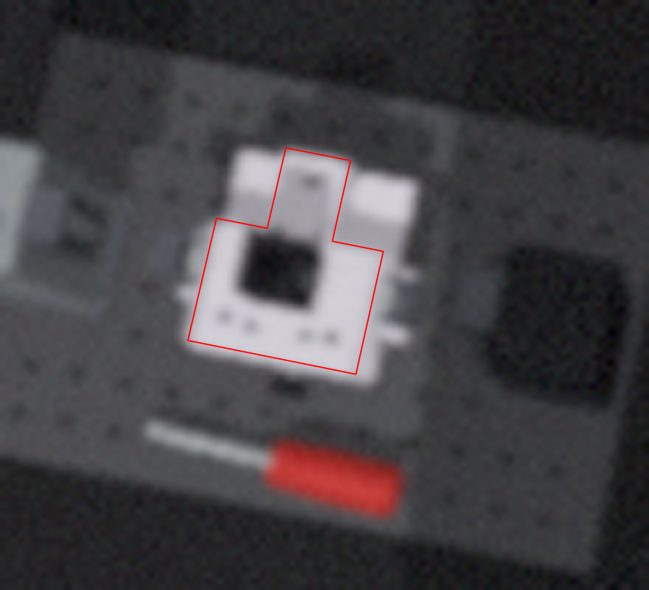

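```bash
python3 -c "
from station import *
print(job_done())"
```

```text
the job is handed in; nothing more can be done
None
```

The plate is on the stage with the tongue over the single ball. The gripper has let go and is clear, and the job is handed in at about 15.5 s. `job_done` gives no verdict, so "fully home" rests on my own checks below.

I gripped the black block with the jaws along the plate's x, lifted the plate out of the tray and carried it level over the lamp. I then felt my way down in 1–3 mm steps.

**Checks that agreed:**
- **Rollers:** they met the plate with the TCP at 123.2 mm, and the resistance peaked near 121.6 mm at about 21 N and had faded by 118.7 mm.
- **Seat:** from about 115.5 mm it was stiff. Pressing with up to about 33 N moved it only about 0.5 mm.
- **Height:** this puts the plate's origin at about 70 mm, matching the rollers' height in the side view.
- **Hold-down:** an upward tug of 2 mm before release met about 14 N and moved the plate only about 0.6 mm.
- **After release:** the depth readings at three points on the top face agree within 0.5 mm (89.8 to 90.2 mm), so it is level. The outline fits the expected home pose in both views to about a pixel (2–3 mm).
- **Bystanders:** the screwdriver is where it was. I did not check the others by measurement.

**Checks that disagreed:**
- **Camera offset:** the two cameras put the bench about 2 mm apart in y. I used the side camera, which agreed with the arm on the held plate.
- **Roller pull:** about 1 mm above home I did not feel the roller pull I expected.
- **Force readings:** readings at the end of a row carried transients, and the moments at first contact did not fit roller contact cleanly.

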